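Tare the tray, then load the cartridges for weighing

ROBOT

A 7-joint arm with a two-finger parallel gripper is mounted at the origin on the work surface. World frame = base frame: x ahead of the robot, y to its left, z up, the work surface at z = 0. Lengths are in m, angles in rad, forces in N, time in s.
With the tool pointing down it reaches from about 0.4 to 0.9 m from the base axis. Payload 5.6 kg.
Tool frame: the origin (TCP) lies where the fingers leave the gripper's body, on its centre line; the fingertips stand bot.tips_ahead ahead of it and the grasp point (between the pads) lies 69 mm ahead of it (bot.tips_ahead is the distance from the TCP to the fingertips, in m); z points along the fingers, y is the line along which they close (so a half turn about z gives the same grasp; the last joint's range is limited). The gripper opens to 92 mm and grips with 3 to 60 N. Pads are 20 mm wide; open, the fingers measure 128 mm over their backs; the gripper's body (75 mm by 189 mm) begins 69 mm behind the grasp point.
Start: joints at [1.25, 0.468, -0.012, 1.603, 0.006, 1.071, -0.056], TCP at [0.178, -0.625, 0.303] pointing down, gripper open.
Joint ranges: [-2.53, 2.53], [-0.31, 2.02], [-1.57, 1.55], [0.28, 2.44], [-1.29, 4.43], [0.15, 1.84], [-2.92, 2.92]. Speed limits (rad/s): [2.57, 2.57, 3.14, 3.14, 3.14, 3.14, 3.14].

INTERFACE

Orientations are given as a 3x3 rotation matrix whose columns are the frame's x, y, z axes.
In Python, from cell import bot gives the robot as it stands.
- The arm moves only by the tool send_rows, never from a script. Its argument "motion" is a list of rows, each a list of 3 entries, a list of its own where there are three numbers: the shift along the tool's x, y, z in cm, then the turn, a rotation vector about the tool's x, y, z in rad, then the finger opening in cm, from 0 to 9.19. A call has 1 to 10 rows; each row is the pose to reach, as a shift and turn from the pose commanded when the call began, along the tool's axes at that moment; what a row does not reach only later rows make up. A row lasts 1/8 s, in which the tool goes at most 62.5 mm and 10.7 degrees, less where a joint would pass 70% of its speed; a pose out of reach is approached as far as the arm can. A call with a gripper value outside its range is refused whole. The fingers move at their own pace and stop on an object; "squeeze" is the grip in N (left out, the last holds). Time passes only in rows, so rows that repeat a pose let the fingers close. It gives the time, the measured TCP pose, the force, the opening and the grip force at its end, in the units of the state.
- bot.get_state(): the state, without advancing time (a new reading comes with each control period).
- bot.camera(name): name is "scene" or "top" or "wrist"; returns a dict with "image" (400x640x3 uint8, red, green, blue), "intrinsics" (3x3 intrinsics, pixels), "world_from_camera" (4x4, takes a point from camera to world coordinates). Camera axes: x right, y down, z forward; pixel columns grow to the right and rows downward; lengths in m; the calibration is good to about 2 mm. A picture is of the moment at which its call begins. There is no depth.
- bot.finish_job(): hands the job in; it is judged then, once.
Trained networks look in the newest picture that a camera, given by its name, has taken for a name from the list of things; names that differ only in an ending like _2 or _b are one class to them, and where a whole thing is asked for, a point or a joint stands for the part that bears it (a point fixed in the world has none). Each returns a list of dicts, best first, with "confidence" (0 to 1); they miss things now and then, are a little off and sometimes report something else, mostly with a low value. They report only what shows in the picture. A call takes as long as a camera call.
- bot.silhouettes(camera, label): "mask" (400x640 bool, what is visible of it) and "location" ([column, row] in pixels, amid what is visible of it).
- bot.spot_point(camera, label): "location" ([column, row] in pixels: a listed point, or the origin of a listed thing).
The state is a dict: "time_s": time; "joints": joint angles; "joint_velocities": joint speeds; "joint_efforts": joint torques, N m; "tool_pos": TCP position; "eef_rot": TCP orientation; "force": force on the tool from outside, world axes, zero at the start; "wrist_torque": the same for the moment, N m; "opening": opening from 0.0 (shut) to 1.0 (fully open); "grasp_force": force on a finger pad.
Only numpy, scipy, OpenCV 4.12 (cv2) and the standard library are available. Lean on these libraries where they do the work, as an engineer would, in place of code of your own. Each camera call takes 0.05 s, during which the arm holds its last target. There are 200 camera calls.

TASK

Weigh the two blue cartridges for posting: put the empty steel tray squarely on the middle of the scale's pan, its long side along the scale's width, and let go of it; then push the orange tare key about halfway down (it must clearly go in, but never be jammed against its stop) and let it come back up. After that lay the blue cartridges flat in the tray, one on each side of its grip, lowering everything rather than dropping it; do not press the key once a cartridge is in the tray, and leave the grey cartridge, console, thumbstick cap and tape where they are.

Things in the scene. Friction and masses are not known exactly. Their poses are not given: they have to be found in the camera images.
- scale: white postage scale fixed to the table, 250 mm deep (x) by 210 mm wide (y), housing top (deck) 35 mm above the table. Origin: centre of its underside on the table; x points from the key side to the pan side (roughly away from the robot), y along its width, z up.
- pan (a point): centre of the top face of the scale's steel pan (140 mm in scale x by 200 mm in scale y), 45 mm above the table, 35 mm from the scale's origin along scale +x. The pan does not sink noticeably.
- key_foot (a point): point on the scale's deck (35 mm above the table) straight below the centre of the orange tare key, which stands on a grey post; 88 mm from the scale's origin along scale -x. It does not tell the key's height.
- tare (a joint): orange round spring key, 36 mm across; value = how far pressed straight down, in m (0 up, 0.014 at its stop). Height differs every time and is not measured: unpressed top 50 to 62 mm above the table; find it by touch. Yields from 1 N, then 1 N more per mm (8 N at 7 mm). Tare is taken when held 5 mm or more down for 0.2 s; past 12.5 mm it is jammed. Springs back up by itself.
- tray: stainless steel tray, 200 x 116 mm (x, y), walls 26 mm high, walls and floor 3 mm thick, on the robot's left. Upright middle grip plate with black top, 10 mm thick (x), 70 mm long (y), top 59 mm above the underside; either side an open compartment, 92 x 110 mm, centred 51 mm along +x or -x. 0.2 to 0.35 kg, balanced on the grip. Origin: centre of underside; x along the length, z up.
- cart_a: blue cartridge, one of two alike, 76 x 56 x 22 mm (x, y, z), 0.06 to 0.13 kg, lying flat on the table to the robot's right, pale label up. Origin: centre of the underside; x along the 76 mm length, z up.
- cart_b: blue cartridge, the other of two alike, 76 x 56 x 22 mm (x, y, z), 0.06 to 0.13 kg, lying flat on the table to the robot's right, pale label up. Origin: centre of the underside; x along the 76 mm length, z up.
- cart_grey: grey cartridge of the same shape, lying among the blue ones; bystander, not to be moved. Origin: centre of the underside; x along the 76 mm length.
- console: black handheld console, 82 x 190 x 18 mm, lying flat near the back; bystander. Origin: centre of the underside.
- stickcap: green hard thumbstick cap, 24 mm across, 18 mm high, near the back; bystander. Origin: centre of the underside.
- tape: roll of clear packing tape, 100 mm across, 48 mm high, lying flat near the back; bystander. Origin: centre of the underside.

How it is judged:
On the way, in this order (a step that is already met when the one before it is completed fails the run):
1. the empty tray stands on the pan, released, at rest (horizontal distance between tray and pan below 0.025 m and z of tray in the frame of pan between -0.004 and 0.006 m and angle between tray's own z axis and vertical below 0.06 rad and angle between the x axis of tray and the y axis of scale, either way round below 0.25 rad and linear speed of tray below 0.02 m/s and contact force between the fingers and tray below 0.3 N and not (x of cart_a in the frame of tray between -0.1 and 0.1 m and y of cart_a in the frame of tray between -0.058 and 0.058 m and z of cart_a in the frame of tray between -0.01 and 0.06 m) and not (x of cart_b in the frame of tray between -0.1 and 0.1 m and y of cart_b in the frame of tray between -0.058 and 0.058 m and z of cart_b in the frame of tray between -0.01 and 0.06 m) and value of joint tare below 0.002 m), for 0.2 s.
2. the tare key is held down (5 to 12.5 mm) with the empty tray on the pan (horizontal distance between tray and pan below 0.025 m and z of tray in the frame of pan between -0.004 and 0.006 m and angle between tray's own z axis and vertical below 0.06 rad and angle between the x axis of tray and the y axis of scale, either way round below 0.25 rad and linear speed of tray below 0.02 m/s and contact force between the fingers and tray below 0.3 N and not (x of cart_a in the frame of tray between -0.1 and 0.1 m and y of cart_a in the frame of tray between -0.058 and 0.058 m and z of cart_a in the frame of tray between -0.01 and 0.06 m) and not (x of cart_b in the frame of tray between -0.1 and 0.1 m and y of cart_b in the frame of tray between -0.058 and 0.058 m and z of cart_b in the frame of tray between -0.01 and 0.06 m) and value of joint tare above 0.005 m), for 0.2 s.
3. the key is back up, the tray still empty on the pan (all of step 1), for 0.1 s.
At the end, for the whole second after the job is handed in: The tray stands upright on the pan, its centre within 25 mm of the pan's centre and its long axis within 0.25 rad of the scale's width; one blue cartridge lies flat (within 0.12 rad, on the tray's floor) in each compartment; the key is up (under 2 mm); all is released and at rest (horizontal distance between tray and pan below 0.025 m and z of tray in the frame of pan between -0.004 and 0.006 m and angle between tray's own z axis and vertical below 0.06 rad and angle between the x axis of tray and the y axis of scale, either way round below 0.25 rad and linear speed of each of tray, cart_a, cart_b below 0.02 m/s and contact force between the fingers and tray below 0.3 N and z of cart_a in the frame of tray between 0 and 0.009 m and y of cart_a in the frame of tray between -0.055 and 0.055 m and angle between each of cart_a, cart_b's own z axis and vertical below 0.12 rad and z of cart_b in the frame of tray between 0 and 0.009 m and y of cart_b in the frame of tray between -0.055 and 0.055 m and ((x of cart_a in the frame of tray above 0.02 m and x of cart_b in the frame of tray below -0.02 m) or (x of cart_b in the frame of tray above 0.02 m and x of cart_a in the frame of tray below -0.02 m)) and value of joint tare below 0.002 m and contact force between the fingers and cart_a below 0.3 N and contact force between the fingers and cart_b below 0.3 N); the robot touches nothing.
It fails at once if the tare key is jammed: pressed past 12.5 mm (value of joint tare above 0.0125 m).
It fails at once if the key is pressed (5 mm or more) with a blue cartridge in the tray (value of joint tare above 0.005 m and ((x of cart_a in the frame of tray between -0.1 and 0.1 m and y of cart_a in the frame of tray between -0.058 and 0.058 m and z of cart_a in the frame of tray between -0.01 and 0.06 m) or (x of cart_b in the frame of tray between -0.1 and 0.1 m and y of cart_b in the frame of tray between -0.058 and 0.058 m and z of cart_b in the frame of tray between -0.01 and 0.06 m))).
It fails at once if the tray or a blue cartridge is dropped (falls free faster than 0.65 m/s, some 20 mm) ((contact force between the fingers and tray below 0.05 N and linear speed of tray above 0.65 m/s) or (contact force between the fingers and cart_a below 0.05 N and linear speed of cart_a above 0.65 m/s) or (contact force between the fingers and cart_b below 0.05 N and linear speed of cart_b above 0.65 m/s)).
It fails at once if a bystander is moved more than 30 mm (distance of any of cart_grey, console, stickcap, tape from where it was at the start of the episode above 0.03 m).
It also fails if it takes over 72 s, if anything falls off the work surface, if the arm or the gripper's body presses on something with over 40 N, if the wrist force passes 120 N, or if a joint passes its speed limit or range.

## Working session

There is one attempt and no reset: what is moved stays moved. The work goes in short steps, Python scripts to look and compute and a tool call to move; the robot and the scene stay as the last step left them, time stands still between calls to the robot, and variables do not carry over. Pictures are saved under pics/ and viewed, at most 10 in all, crops included, and the job is handed in when it is done.

Besides the shell and the picture viewer there is one more tool, called as name([rows], argument=value, ...), one row to a line, values as JSON. send_rows: Moves the arm, as the interface text tells. Its arguments: {"type":"object","properties":{"motion":{"type":"array","items":{"type":"array"}},"squeeze":{"type":"number"}},"required":["motion"]}

```bash
mkdir -p pics; ls
cat > h.py <<'E'
import numpy as np, cv2
from cell import bot
def ray(c,px,z):
    K=c["intrinsics"];T=c["world_from_camera"]
    d=T[:3,:3]@np.linalg.solve(K,[px[0],px[1],1.]);o=T[:3,3]
    return o+d*(z-o[2])/d[2]
def plane_rect(c,mask,z):
    p=np.argwhere(mask)[:,::-1]
    cs=max(cv2.findContours(mask.astype(np.uint8),0,1)[0],key=cv2.contourArea)[:,0]
    w=np.array([ray(c,q,z)[:2] for q in cs],np.float32)*1000
    return cv2.minAreaRect(w), cv2.boxPoints(cv2.minAreaRect(w))
E
python3 - <<'E'
from h import *
s=bot.get_state();print(s["tool_pos"],s["eef_rot"].round(3) if hasattr(s["eef_rot"],'round') else s["eef_rot"],bot.tips_ahead,s["time_s"])
c=bot.camera("top");cv2.imwrite("pics/top.png",c["image"][:,:,::-1]);print(c["world_from_camera"].round(3).tolist(),c["intrinsics"].tolist())
for n,z in [("tray",.026),("scale",.035),("cart_a",.022),("cart_grey",.022),("console",.018),("tape",.048),("stickcap",.018)]:
    for r in bot.silhouettes("top",n)[:3]:
        if r["mask"].sum()<20: continue
        R,_=plane_rect(c,r["mask"],z);print(n,round(r["confidence"],2),np.round(r["location"]),r["mask"].sum(),[np.round(q,2) for q in R])
for n,z in [("tray",0),("scale",0),("pan",.045),("key_foot",.035),("cart_a",0),("cart_grey",0)]:
    for r in bot.spot_point("top",n)[:3]: print(n,round(r["confidence"],2),np.round(r["location"]),ray(c,r["location"],z).round(4))
E
```

```text
pics
[ 0.17804365 -0.62470199  0.30171558] [[ 0.962  0.274 -0.001]
 [ 0.274 -0.962  0.002]
 [-0.    -0.002 -1.   ]] 0.0881 0.0
[[0.009, -0.985, 0.17, 0.442], [-1.0, -0.005, 0.021, -0.034], [-0.019, -0.17, -0.985, 1.029], [0.0, 0.0, 0.0, 1.0]] [[366.1708965615702, 0.0, 326.1329906254656], [0.0, 366.1708965615702, 207.42256878489644], [0.0, 0.0, 1.0]]
tray 0.61 [197. 232.] 3190 [array([548.66, 345.28]), array([126.55, 199.7 ]), np.float64(88.91)]
scale 0.77 [314. 228.] 6741 [array([552.38,  21.41]), array([210.86, 252.29]), np.float64(79.64)]
cart_a 0.83 [428. 274.] 621 [array([ 432.59, -293.26]), array([74.69, 59.69]), np.float64(5.72)]
cart_a 0.67 [419. 222.] 586 [array([ 571.55, -265.77]), array([77.15, 58.83]), np.float64(7.18)]
cart_grey 0.76 [476. 240.] 627 [array([ 531.96, -425.93]), array([73.75, 62.63]), np.float64(0.44)]
console 0.79 [285. 147.] 1780 [array([791.19, 110.2 ]), array([ 83.26, 186.57]), np.float64(2.92)]
tape 0.87 [394. 151.] 724 [array([ 740.94, -212.27]), array([ 98.37, 109.42]), np.float64(71.41)]
stickcap 0.43 [353. 159.] 52 [array([758.95, -81.58]), array([20.05, 20.86]), np.float64(89.94)]
tray 0.73 [198. 233.] [0.5445 0.3497 0.    ]
scale 0.79 [313. 232.] [0.5497 0.0242 0.    ]
pan 0.76 [312. 214.] [0.593  0.0245 0.045 ]
key_foot 0.7 [197. 232.] [0.5418 0.3408 0.035 ]
key_foot 0.63 [308. 264.] [0.4586 0.0333 0.035 ]
cart_a 0.69 [354. 159.] [ 0.7622 -0.0926  0.    ]
cart_a 0.68 [428. 276.] [ 0.431  -0.2949  0.    ]
cart_grey 0.56 [472. 241.] [ 0.526  -0.4208  0.    ]
```

View pics/top.png

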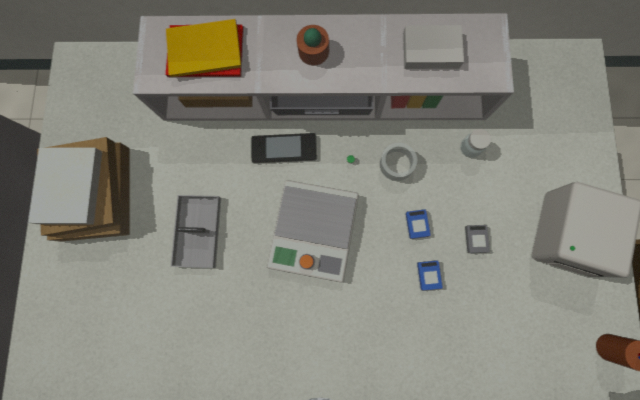

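The top view shows the tray at about (198,232) with its long side along world x, and the scale at (314,228), turned by about -10°. The blue cartridges are at (419,222) and (428,274), and the grey one is at (478,239). The 0.61-confidence key_foot hit at (197,232) is the tray, and the cart_a hit at (354,159) is the thumbstick cap, so I'm discarding both. The measured sizes match the ones given.

```bash
cat >> h.py <<'E'
from scipy.spatial.transform import Rotation as Ro
def go(x,y,z,yaw,p=None,R=None):
    "shift (cm) and turn from the current pose to TCP x,y,z, pointing down, tool x azimuth yaw (deg)"
    s=bot.get_state();p=np.array(s["tool_pos"] if p is None else p);R=np.array(s["eef_rot"] if R is None else R)
    a=np.radians(yaw);G=np.array([[np.cos(a),np.sin(a),0],[np.sin(a),-np.cos(a),0],[0,0,-1.]])
    print("shift",(R.T@(np.array([x,y,z])-p)*100).round(2),"turn",Ro.from_matrix(R.T@G).as_rotvec().round(3))
E
python3 -c "
from h import *
go(.45,-.25,.30,50)"
```

```text
shift [ 36.42 -28.62   0.27] turn [ 0.     0.    -0.595]
```

send_rows([
  [[36.4,-28.6,0.2],[0,0,-0.595],9],
  [[36.4,-28.6,0.2],[0,0,-0.595],9],
  [[36.4,-28.6,0.2],[0,0,-0.595],9],
  [[36.4,-28.6,0.2],[0,0,-0.595],9],
  [[36.4,-28.6,0.2],[0,0,-0.595],9],
  [[36.4,-28.6,0.2],[0,0,-0.595],9],
  [[36.4,-28.6,0.2],[0,0,-0.595],9],
  [[36.4,-28.6,0.2],[0,0,-0.595],9],
])

```text
time_s: 1.7
tool_pos: [0.4519, -0.2466, 0.3011]
eef_rot: [[0.639, 0.77, 0.001], [0.77, -0.639, 0.0], [0.001, 0.001, -1.0]]
force: [-0.1, -0.4, -0.1]
opening: 0.977
grasp_force: 0.0
```

```bash
python3 -c "
from h import *
print(bot.get_state()['tool_pos'],bot.get_state()['time_s'])
go(.548,.345,.30,88.9)"
```

```text
[ 0.45193257 -0.24656337  0.30114452] 1.7
shift [ 51.66 -30.38   0.15] turn [ 0.001 -0.001 -0.673]
```

send_rows([
  [[51.7,-30.4,0],[0,0,-0.673],9],
  [[51.7,-30.4,0],[0,0,-0.673],9],
  [[51.7,-30.4,0],[0,0,-0.673],9],
  [[51.7,-30.4,0],[0,0,-0.673],9],
  [[51.7,-30.4,0],[0,0,-0.673],9],
  [[51.7,-30.4,0],[0,0,-0.673],9],
  [[51.7,-30.4,0],[0,0,-0.673],9],
  [[51.7,-30.4,0],[0,0,-0.673],9],
  [[51.7,-30.4,0],[0,0,-0.673],9],
  [[51.7,-30.4,0],[0,0,-0.673],9],
])

```text
time_s: 2.95
tool_pos: [0.5487, 0.3447, 0.3006]
eef_rot: [[0.022, 1.0, -0.0], [1.0, -0.022, 0.001], [0.001, -0.0, -1.0]]
force: [0.0, -0.1, 0.0]
opening: 0.98
grasp_force: 0.0
```

Run:
```python
from h import *
print(bot.get_state()['tool_pos'],bot.get_state()['time_s'])
c=bot.camera("wrist");cv2.imwrite("pics/w1.png",c["image"][:,:,::-1]);print(c["world_from_camera"].round(3).tolist(),c["intrinsics"][0].round(1))
for r in bot.silhouettes("wrist","tray")[:2]:
    R,b=plane_rect(c,r["mask"],.026);print(r["confidence"],r["location"],r["mask"].sum(),R,b)
for r in bot.spot_point("wrist","tray")[:2]: print(r["confidence"],r["location"],ray(c,r["location"],0))
```

```text
[0.54872635 0.34467395 0.30058177] 2.95
[[1.0, -0.023, -0.006, 0.55], [-0.023, -0.96, -0.279, 0.425], [0.0, 0.279, -0.96, 0.382], [0.0, 0.0, 0.0, 1.0]] [306.6   0.  315. ]
0.81 [315.7, 176.5] 16629 ((549.7369384765625, 354.73297119140625), (118.13401794433594, 201.3843536376953), 88.64518737792969) [[447.67633 298.0632 ]
 [649.00446 293.30173]
 [651.79755 411.40274]
 [450.46942 416.1642 ]]
0.65 [314.1, 175.4] [0.54709696 0.35269106 0.        ]
```

View pics/w1.png

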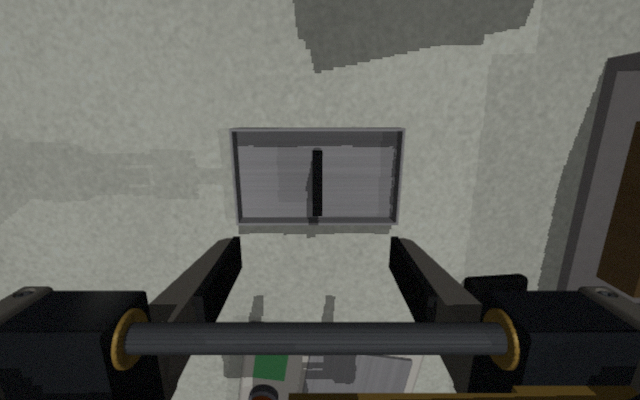

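The wrist view shows the tray with rim corners near (231,129), (404,129), (398,223) and (238,224). The black grip top runs from (317,150) to (317,216).

Run:
```python
from h import *
c=bot.camera("wrist");im=c["image"]
g=cv2.cvtColor(im,cv2.COLOR_RGB2GRAY)[135:221,290:345]
m=(g<25).astype(np.uint8)
n,l,st,ce=cv2.connectedComponentsWithStats(m);i=1+np.argmax(st[1:,4]);print(st[i],ce[i]+[290,135])
M=np.zeros((400,640),bool);M[135:221,290:345]=l==i
print(plane_rect(c,M,.059))
for q in [(231,129),(404,129),(398,223),(238,224)]: print(ray(c,q,.026).round(4))
```

```text
[ 23  14   9  66 323] [316.84520124 181.88235294]
(((550.0142822265625, 354.703125), (70.98890686035156, 8.833739280700684), 88.7043228149414), array([[544.79596, 319.31763],
       [553.6274 , 319.11786],
       [555.2326 , 390.08862],
       [546.4012 , 390.2884 ]], dtype=float32))
[0.4545 0.4112 0.026 ]
[0.6492 0.4068 0.026 ]
[0.6484 0.2947 0.026 ]
[0.4518 0.2978 0.026 ]
```

```bash
python3 -c "
from h import *
go(.550,.3545,.110,88.7)"
```

```text
shift [ 1.33  0.08 19.02] turn [-0.001  0.001 -0.001]
```

send_rows([
  [[1.0,0.1,6],[0,0,0],9],
  [[1.0,0.1,12],[0,0,0],9],
  [[1.0,0.1,16],[0,0,0],9],
  [[1.0,0.1,19],[0,0,0],9],
  [[1.0,0.1,19],[0,0,0],9],
  [[1.0,0.1,19],[0,0,0],0],
  [[1.0,0.1,19],[0,0,0],0],
  [[1.0,0.1,19],[0,0,0],0],
  [[1.0,0.1,19],[0,0,0],0],
  [[1.0,0.1,19],[0,0,0],0],
], squeeze=30)

```text
time_s: 4.4
tool_pos: [0.5505, 0.3512, 0.1109]
eef_rot: [[0.025, 1.0, 0.0], [1.0, -0.025, 0.0], [0.0, 0.0, -1.0]]
force: [-0.6, 0.3, -0.8]
opening: 0.458
grasp_force: 0.0
```

send_rows([
  [[0,0,0],[0,0,0],0],
  [[0,0,0],[0,0,0],0],
  [[0,0,0],[0,0,0],0],
  [[0,0,0],[0,0,0],0],
  [[0,0,0],[0,0,0],0],
  [[0,0,0],[0,0,0],0],
  [[0,0,0],[0,0,0],0],
  [[0,0,-3],[0,0,0],0],
  [[0,0,-8],[0,0,0],0],
  [[0,0,-12],[0,0,0],0],
])

```text
time_s: 5.65
tool_pos: [0.5502, 0.351, 0.2317]
eef_rot: [[0.025, 1.0, -0.001], [1.0, -0.025, -0.0], [-0.0, -0.001, -1.0]]
force: [1.4, 0.7, -3.3]
opening: 0.108
grasp_force: 30.0
```

Run:
```python
from h import *
s=bot.get_state();print(s["tool_pos"],s["force"],s["opening"],s["grasp_force"])
c=bot.camera("top");cv2.imwrite("pics/t2.png",c["image"][:,:,::-1])
for r in bot.silhouettes("top","tray")[:2]:print("tray",r["confidence"],r["location"],ray(c,r["location"],.13))
for n,z in [("scale",.035)]:
  for r in bot.silhouettes("top",n)[:1]:
    R,b=plane_rect(c,r["mask"],z);print(r["confidence"],r["mask"].sum(),R,b)
for n,z in [("scale",0),("pan",.045),("key_foot",.035)]:
    for r in bot.spot_point("top",n)[:2]: print(n,round(r["confidence"],2),np.round(r["location"]),ray(c,r["location"],z).round(4))
```

```text
[0.55021971 0.35104923 0.23174098] [ 1.4343647   0.73958702 -3.31679414] 0.10813715083600663 29.99910593032837
tray 0.94 [189.9, 225.6] [0.54933395 0.32350491 0.13      ]
0.95 6794 ((552.2014770507812, 21.128868103027344), (213.71112060546875, 252.08363342285156), 80.54334259033203) [[ 410.31604   -63.56569 ]
 [ 658.9739   -104.9834  ]
 [ 694.0869    105.823425]
 [ 445.42908   147.24113 ]]
scale 0.84 [312. 234.] [0.5421 0.026  0.    ]
pan 0.64 [312. 214.] [0.5922 0.0256 0.045 ]
key_foot 0.91 [309. 264.] [0.4592 0.0322 0.035 ]
```

Run:
```python
import cv2
a=cv2.imread("pics/t2.png")[170:290,240:380]
cv2.imwrite("pics/crop.png",cv2.resize(a,None,fx=5,fy=5,interpolation=cv2.INTER_CUBIC))
```

```text
(no output)
```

View pics/crop.png

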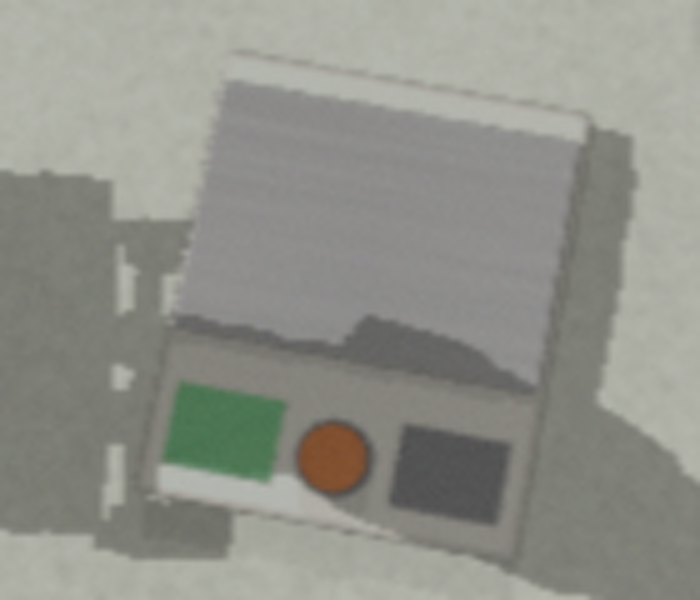

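The crop shows the pan corners at (224,80), (582,143), (535,390) and (176,318), the key at (335,458), and the deck corners at (232,52), (592,117), (518,558) and (147,492).

Run:
```python
from h import *
c=bot.camera("top")
f=lambda u,z: ray(c,(240+(u[0]+.5)/5-.5,170+(u[1]+.5)/5-.5),z)[:2]
for nm,P,z in [("pan",[(224,80),(582,143),(535,390),(176,318)],.045),("deck",[(232,52),(592,117),(518,558),(147,492)],.035)]:
    W=np.array([f(p,z) for p in P]);m=W.mean(0)
    print(nm,m.round(4),"sides",np.linalg.norm(W-np.roll(W,-1,0),axis=1).round(4),"yaw",[np.degrees(np.arctan2(*(d[::-1]))).round(1) for d in (W[0]-W[3],W[1]-W[2],W[0]-W[1],W[3]-W[2])])
print("key",[f((335,458),z).round(4) for z in (.05,.056,.062)])
s=bot.get_state();print(s["tool_pos"])
go(.5875,.018,.232,88.9+80.3-.6)
```

```text
pan [0.5883 0.0157] sides [0.2003 0.1372 0.1974 0.1339] yaw [np.float64(-9.6), np.float64(-10.8), np.float64(80.1), np.float64(79.1)]
deck [0.5517 0.0192] sides [0.2042 0.2434 0.202  0.2464] yaw [np.float64(-9.1), np.float64(-9.7), np.float64(79.8), np.float64(80.6)]
key [array([0.4659, 0.0369]), array([0.4658, 0.0365]), array([0.4656, 0.036 ])]
[0.54966685 0.3502643  0.22823939]
shift [-33.12   4.61  -0.31] turn [-0.004 -0.    -1.397]
```

```bash
python3 -c "
from h import *
go(.5905,.0150,.232,170.2)"
```

```text
shift [-33.41   4.92  -0.31] turn [-0.005 -0.    -1.425]
```

send_rows([
  [[-3,0.4,0],[0,0,-0.13],0],
  [[-6.5,0.9,0],[0,0,-0.28],0],
  [[-10,1.5,0],[0,0,-0.43],0],
  [[-14,2,0],[0,0,-0.6],0],
  [[-18,2.6,0],[0,0,-0.77],0],
  [[-22,3.2,0],[0,0,-0.94],0],
  [[-26,3.8,0],[0,0,-1.11],0],
  [[-29.5,4.3,0],[0,0,-1.26],0],
  [[-32,4.7,0],[0,0,-1.37],0],
  [[-33.4,4.9,0],[0,0,-1.425],0],
])

```text
time_s: 7.25
tool_pos: [0.5907, 0.0137, 0.2287]
eef_rot: [[-0.985, 0.17, -0.003], [0.17, 0.985, 0.0], [0.003, -0.0, -1.0]]
force: [0.5, 0.9, -4.2]
opening: 0.106
grasp_force: 30.0
```

send_rows([
  [[0,0,0],[0,0,0],0],
  [[0,0,0],[0,0,0],0],
  [[0,0,0],[0,0,0],0],
])

```text
time_s: 7.62
tool_pos: [0.5908, 0.0173, 0.2305]
eef_rot: [[-0.986, 0.169, -0.0], [0.169, 0.986, 0.0], [0.0, 0.0, -1.0]]
force: [0.2, 0.3, -2.7]
opening: 0.108
grasp_force: 30.0
```

Run:
```python
from h import *
s=bot.get_state();print(s["force"],s["grasp_force"],s["opening"])
go(.5905,.0150,.160,170.2)
c=bot.camera("scene");cv2.imwrite("pics/s1.png",c["image"][:,:,::-1])
```

```text
[ 0.22068732  0.31532328 -2.68865212] 29.998967349529266 0.1082994743827861
shift [-0.01 -0.24  7.05] turn [ 0.    -0.     0.001]
```

View pics/s1.png

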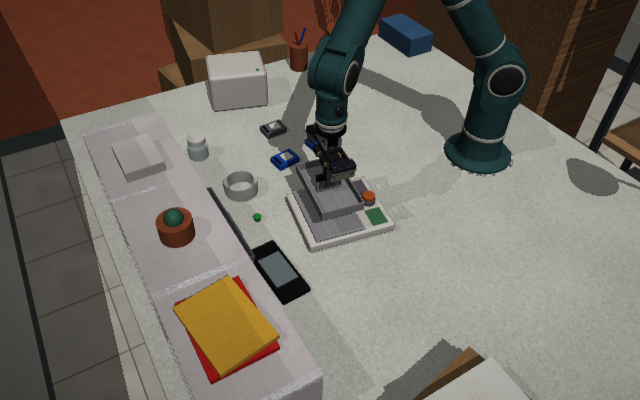

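The scene view shows the tray hanging level over the pan, around (330,190). Next I lower it gently. Contact should come at a TCP height of about 0.156.

send_rows([
  [[0,-0.2,2],[0,0,0],0],
  [[0,-0.2,4],[0,0,0],0],
  [[0,-0.2,5.5],[0,0,0],0],
  [[0,-0.2,6.3],[0,0,0],0],
  [[0,-0.2,6.8],[0,0,0],0],
  [[0,-0.2,7.0],[0,0,0],0],
  [[0,-0.2,7.1],[0,0,0],0],
  [[0,-0.2,7.1],[0,0,0],0],
])

```text
time_s: 8.68
tool_pos: [0.591, 0.014, 0.16]
eef_rot: [[-0.985, 0.17, 0.001], [0.17, 0.985, -0.0], [-0.001, -0.0, -1.0]]
force: [0.2, 0.4, -3.2]
opening: 0.11
grasp_force: 30.0
```

send_rows([
  [[0,0,0.1],[0,0,0],0],
  [[0,0,0.2],[0,0,0],0],
  [[0,0,0.25],[0,0,0],0],
  [[0,0,0.25],[0,0,0],0],
])

```text
time_s: 9.18
tool_pos: [0.5908, 0.0141, 0.1571]
eef_rot: [[-0.985, 0.17, -0.0], [0.17, 0.985, -0.0], [0.0, -0.0, -1.0]]
force: [-0.7, -0.2, -3.1]
opening: 0.106
grasp_force: 30.0
```

send_rows([
  [[0,0,0.1],[0,0,0],0],
  [[0,0,0.15],[0,0,0],0],
  [[0,0,0.15],[0,0,0],0],
])

```text
time_s: 9.55
tool_pos: [0.5908, 0.0141, 0.1556]
eef_rot: [[-0.985, 0.17, -0.0], [0.17, 0.985, -0.0], [0.0, -0.0, -1.0]]
force: [0.5, 0.8, -3.0]
opening: 0.106
grasp_force: 30.0
```

send_rows([
  [[0,0,0.1],[0,0,0],0],
  [[0,0,0.2],[0,0,0],0],
  [[0,0,0.2],[0,0,0],0],
])

```text
time_s: 9.93
tool_pos: [0.5908, 0.0142, 0.1555]
eef_rot: [[-0.985, 0.17, 0.0], [0.17, 0.985, -0.001], [-0.001, -0.001, -1.0]]
force: [-6.3, -2.5, 12.8]
opening: 0.102
grasp_force: 30.0
```

send_rows([
  [[0,0,-0.1],[0,0,0],0],
  [[0,0,-0.1],[0,0,0],4],
  [[0,0,-0.1],[0,0,0],4],
  [[0,0,-0.1],[0,0,0],4],
  [[0,0,-0.1],[0,0,0],4],
  [[0,0,-3],[0,0,0],4],
  [[0,0,-8],[0,0,0],4],
  [[0,0,-12],[0,0,0],2],
  [[0,0,-12],[0,0,0],0],
])

```text
time_s: 11.05
tool_pos: [0.5922, 0.0147, 0.2768]
eef_rot: [[-0.985, 0.17, 0.006], [0.17, 0.985, -0.0], [-0.006, 0.001, -1.0]]
force: [-0.3, -0.0, -0.2]
opening: 0.244
grasp_force: 0.0
```

Run:
```python
from h import *
s=bot.get_state();print(s["time_s"],s["tool_pos"],s["force"])
c=bot.camera("wrist");cv2.imwrite("pics/w2.png",c["image"][:,:,::-1])
for r in bot.silhouettes("wrist","tray")[:1]: print(r["confidence"],plane_rect(c,r["mask"],.071))
for r in bot.silhouettes("wrist","pan")[:1]: print(r["confidence"],plane_rect(c,r["mask"],.035))
go(.4658,.0363,.25,170)
```

```text
11.05 [0.59217022 0.01465749 0.27684752] [-0.27432626 -0.03900209 -0.23722616]
0.8 (((587.5923461914062, 14.94488525390625), (201.09593200683594, 117.48898315429688), 80.13651275634766), array([[512.4922  , -74.05385 ],
       [628.2445  , -94.179855],
       [662.6925  , 103.94362 ],
       [546.9402  , 124.069626]], dtype=float32))
0.57 (((462.9994812011719, 39.169342041015625), (36.50282669067383, 37.73136901855469), 81.21222686767578), array([[441.5669  ,  24.014385],
       [478.85535 ,  18.24998 ],
       [484.43207 ,  54.3243  ],
       [447.14362 ,  60.088703]], dtype=float32))
shift [12.64  0.11  2.28] turn [-0.001 -0.002  0.003]
```

View pics/w2.png

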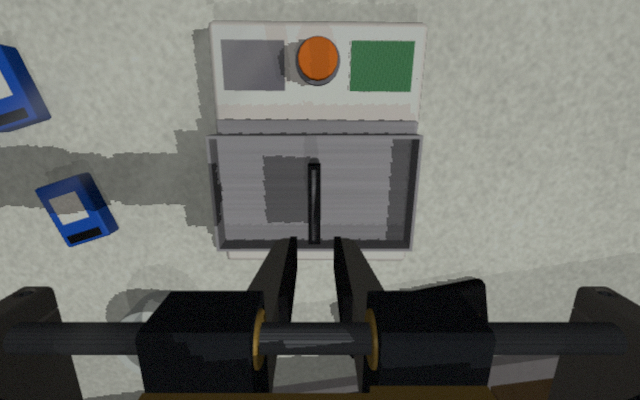

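Wrist view: the tray is square on the pan, measured at (0.5876, 0.0149) and 80.1°, within a millimetre of the pan's centre. The key shows at (318,60). I go over it with the fingers closed.

send_rows([
  [[4,0.1,0],[0,0,0],0],
  [[9,0.1,0],[0,0,0],0],
  [[12.6,0.1,4],[0,0,0],0],
  [[12.6,0.1,8],[0,0,0],0],
  [[12.6,0.1,11],[0,0,0],0],
  [[12.6,0.1,11.5],[0,0,0],0],
  [[12.6,0.1,11.5],[0,0,0],0],
  [[12.6,0.1,11.5],[0,0,0],0],
])

```text
time_s: 12.2
tool_pos: [0.4674, 0.0367, 0.1595]
eef_rot: [[-0.985, 0.17, 0.001], [0.17, 0.985, 0.0], [-0.001, 0.0, -1.0]]
force: [0.3, 0.4, 0.4]
opening: 0.005
grasp_force: 0.0
```

send_rows([
  [[0,0,0],[0,0,0],0],
  [[0,0,0.2],[0,0,0],0],
  [[0,0,0.3],[0,0,0],0],
  [[0,0,0.3],[0,0,0],0],
])

```text
time_s: 12.7
tool_pos: [0.4667, 0.0365, 0.1556]
eef_rot: [[-0.985, 0.17, -0.0], [0.17, 0.985, -0.0], [0.0, -0.0, -1.0]]
force: [0.4, -0.5, -0.6]
opening: 0.005
grasp_force: 0.0
```

send_rows([
  [[0,0,0.2],[0,0,0],0],
  [[0,0,0.4],[0,0,0],0],
  [[0,0,0.5],[0,0,0],0],
  [[0,0,0.5],[0,0,0],0],
])

```text
time_s: 13.2
tool_pos: [0.4667, 0.0365, 0.1506]
eef_rot: [[-0.985, 0.17, -0.0], [0.17, 0.985, 0.0], [0.0, -0.0, -1.0]]
force: [0.3, 0.8, 0.6]
opening: 0.008
grasp_force: 0.0
```

send_rows([
  [[0,0,0.2],[0,0,0],0],
  [[0,0,0.4],[0,0,0],0],
  [[0,0,0.4],[0,0,0],0],
])

```text
time_s: 13.58
tool_pos: [0.4669, 0.0366, 0.1467]
eef_rot: [[-0.985, 0.17, 0.0], [0.17, 0.985, -0.0], [-0.0, -0.0, -1.0]]
force: [-0.6, 0.6, 4.4]
opening: 0.005
grasp_force: 2.2
```

send_rows([
  [[0,0,0.2],[0,0,0],0],
  [[0,0,0.4],[0,0,0],0],
  [[0,0,0.4],[0,0,0],0],
  [[0,0,0.4],[0,0,0],0],
])

```text
time_s: 14.08
tool_pos: [0.4668, 0.0366, 0.143]
eef_rot: [[-0.985, 0.17, 0.0], [0.17, 0.985, -0.0], [-0.0, -0.0, -1.0]]
force: [-2.1, -0.2, 7.9]
opening: 0.007
grasp_force: 4.0
```

send_rows([
  [[0,0,0.1],[0,0,0],0],
  [[0,0,0.1],[0,0,0],0],
  [[0,0,0.1],[0,0,0],0],
  [[0,0,0.1],[0,0,0],0],
])

```text
time_s: 14.58
tool_pos: [0.4669, 0.0366, 0.1421]
eef_rot: [[-0.985, 0.17, 0.0], [0.17, 0.985, -0.001], [-0.0, -0.001, -1.0]]
force: [-2.9, -1.0, 8.9]
opening: 0.008
grasp_force: 4.5
```

send_rows([
  [[0,0,-0.5],[0,0,0],0],
  [[0,0,-1.2],[0,0,0],0],
  [[0,0,-3],[0,0,0],0],
  [[0,0,-8],[0,0,0],6],
  [[0,0,-13],[0,0,0],9],
  [[0,0,-17],[0,0,0],9],
  [[0,0,-17],[0,0,0],9],
])

```text
time_s: 15.45
tool_pos: [0.468, 0.0369, 0.3148]
eef_rot: [[-0.985, 0.171, 0.006], [0.171, 0.985, -0.001], [-0.006, -0.0, -1.0]]
force: [-0.6, -0.4, -0.3]
opening: 0.415
grasp_force: 0.0
```

Run:
```python
from h import *
c=bot.camera("top")
for r in bot.silhouettes("top","cart_a")[:2]: print(r["confidence"],plane_rect(c,r["mask"],.022)[0])
go(.45,-.22,.30,95.7)
```

```text
0.61 ((572.4548950195312, -267.0315856933594), (78.39360809326172, 60.99552917480469), 7.751039028167725)
0.6 ((432.78656005859375, -290.9461669921875), (74.14244079589844, 61.121116638183594), 0.5445699691772461)
shift [ -2.74 -25.52   1.21] turn [-0.0e+00  1.0e-03  1.3e+00]
```

```bash
python3 -c "
from h import *
go(.48,-.28,.31,5)"
```

```text
shift [ -6.72 -30.92   0.22] turn [1.000e-03 1.000e-03 2.883e+00]
```

send_rows([
  [[-6.7,-30.9,0.5],[0,0,2.88],9],
  [[-6.7,-30.9,0.5],[0,0,2.88],9],
  [[-6.7,-30.9,0.5],[0,0,2.88],9],
  [[-6.7,-30.9,0.5],[0,0,2.88],9],
  [[-6.7,-30.9,0.5],[0,0,2.88],9],
  [[-6.7,-30.9,0.5],[0,0,2.88],9],
  [[-6.7,-30.9,0.5],[0,0,2.88],9],
  [[-6.7,-30.9,0.5],[0,0,2.88],9],
  [[-6.7,-30.9,0.5],[0,0,2.88],9],
  [[-6.7,-30.9,0.5],[0,0,2.88],9],
])

```text
time_s: 16.8
tool_pos: [0.4796, -0.279, 0.305]
eef_rot: [[0.462, 0.887, -0.003], [0.887, -0.462, 0.002], [0.0, -0.003, -1.0]]
force: [0.2, -0.3, -0.2]
opening: 0.978
grasp_force: 0.0
```

```bash
python3 -c "
from h import *
go(.48,-.28,.31,5)"
```

```text
shift [-0.07  0.08 -0.5 ] turn [-3.000e-03  1.000e-03  1.003e+00]
```

send_rows([
  [[0,0,0],[0,0,1.0],9],
  [[0,0,0],[0,0,1.0],9],
  [[0,0,0],[0,0,1.0],9],
  [[0,0,0],[0,0,1.0],9],
  [[0,0,0],[0,0,1.0],9],
  [[0,0,0],[0,0,1.0],9],
  [[0,0,0],[0,0,1.0],9],
])

```text
time_s: 17.68
tool_pos: [0.4798, -0.2789, 0.3052]
eef_rot: [[0.995, 0.097, -0.003], [0.097, -0.995, 0.001], [-0.002, -0.002, -1.0]]
force: [-0.1, 0.5, -0.4]
opening: 0.976
grasp_force: 0.0
```

Run:
```python
from h import *
c=bot.camera("wrist");cv2.imwrite("pics/w3.png",c["image"][:,:,::-1])
for r in bot.silhouettes("wrist","cart_a")[:3]: print(r["confidence"],r["location"],plane_rect(c,r["mask"],.022))
```

```text
0.92 [311.2, 96.4] (((573.7227172851562, -265.15313720703125), (76.41802978515625, 55.6375732421875), 6.652035236358643), array([[ 532.5484 , -241.94772],
       [ 538.99347, -297.21075],
       [ 614.89703, -288.35855],
       [ 608.45197, -233.09552]], dtype=float32))
0.89 [325.7, 214.9] (((437.7807922363281, -291.5844421386719), (81.99266815185547, 57.122222900390625), 7.125292778015137), array([[ 393.55838, -268.32907],
       [ 400.64377, -325.01016],
       [ 482.0032 , -314.8398 ],
       [ 474.91782, -258.15872]], dtype=float32))
```

View pics/w3.png

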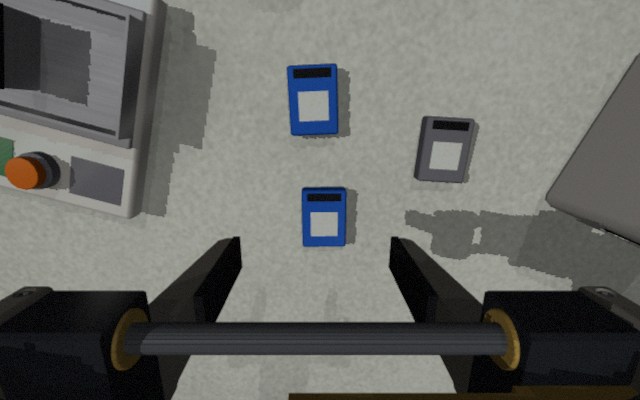

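The wrist view shows the near blue cartridge at (325,215), the far blue one at (312,98) and the grey one at (445,150). The near silhouette includes a side face, so I take its centre as (0.434, -0.292), angle 7°. The far one is at (0.5735, -0.265), 6.7°.

```bash
python3 -c "
from h import *
go(.434,-.292,.091,7)"
```

```text
shift [-4.67  0.86 21.48] turn [-0.001  0.002 -0.025]
```

send_rows([
  [[-4.7,0.9,5],[0,0,-0.025],9],
  [[-4.7,0.9,10],[0,0,-0.025],9],
  [[-4.7,0.9,15],[0,0,-0.025],9],
  [[-4.7,0.9,19],[0,0,-0.025],9],
  [[-4.7,0.9,20.5],[0,0,-0.025],9],
  [[-4.7,0.9,21.2],[0,0,-0.025],9],
  [[-4.7,0.9,21.4],[0,0,-0.025],9],
  [[-4.7,0.9,21.4],[0,0,-0.025],9],
], squeeze=15)

```text
time_s: 18.77
tool_pos: [0.435, -0.2933, 0.0938]
eef_rot: [[0.993, 0.12, 0.002], [0.12, -0.993, -0.001], [0.001, 0.001, -1.0]]
force: [-0.1, 0.4, 0.1]
opening: 0.98
grasp_force: 0.0
```

send_rows([
  [[0,0,0],[0,0,0],4.5],
  [[0,0,0],[0,0,0],4.5],
  [[0,0,0],[0,0,0],4.5],
  [[0,0,0],[0,0,0],4.5],
  [[0,0,0],[0,0,0],4.5],
  [[0,0,0],[0,0,0],4.5],
  [[0,0,0],[0,0,0],4.5],
])

```text
time_s: 19.65
tool_pos: [0.4344, -0.293, 0.0928]
eef_rot: [[0.993, 0.12, 0.0], [0.12, -0.993, -0.0], [0.0, 0.0, -1.0]]
force: [-0.2, 0.4, 3.6]
opening: 0.605
grasp_force: 15.0
```

send_rows([
  [[0,0,-1],[0,0,0],4.5],
  [[0,0,-4],[0,0,0],4.5],
  [[0,0,-8],[0,0,0],4.5],
  [[0,0,-12],[0,0,0],4.5],
  [[0,0,-15],[0,0,0],4.5],
  [[0,0,-17],[0,0,0],4.5],
  [[0,0,-17],[0,0,0],4.5],
])

```text
time_s: 20.52
tool_pos: [0.4348, -0.293, 0.2642]
eef_rot: [[0.993, 0.12, 0.003], [0.12, -0.993, -0.002], [0.002, 0.002, -1.0]]
force: [1.2, -0.5, -0.4]
opening: 0.605
grasp_force: 15.0
```

```bash
python3 -c "
from h import *
go(.5964,.0651,.26,80.1)"
```

```text
shift [ 20.35 -33.61   0.39] turn [ 0.003 -0.    -1.277]
```

send_rows([
  [[1.5,-2.5,0],[0,0,-0.1],4.5],
  [[4,-6,0],[0,0,-0.23],4.5],
  [[6.5,-10,0],[0,0,-0.38],4.5],
  [[9,-14.5,0],[0,0,-0.54],4.5],
  [[11.5,-19,0],[0,0,-0.7],4.5],
  [[14,-23.5,0],[0,0,-0.86],4.5],
  [[16.5,-27.5,0],[0,0,-1.02],4.5],
  [[18.5,-30.5,0],[0,0,-1.15],4.5],
  [[19.8,-32.6,0],[0,0,-1.24],4.5],
  [[20.4,-33.6,0],[0,0,-1.277],4.5],
])

```text
time_s: 21.78
tool_pos: [0.5957, 0.0685, 0.2615]
eef_rot: [[0.166, 0.986, -0.002], [0.986, -0.166, 0.002], [0.001, -0.003, -1.0]]
force: [0.2, -0.8, -1.2]
opening: 0.606
grasp_force: 15.0
```

send_rows([
  [[0,0,0],[0,0,0],4.5],
  [[0,0,0],[0,0,0],4.5],
])

```text
time_s: 22.02
tool_pos: [0.596, 0.0643, 0.2622]
eef_rot: [[0.174, 0.985, -0.001], [0.985, -0.174, -0.001], [-0.001, -0.001, -1.0]]
force: [0.6, 0.1, -1.1]
opening: 0.609
grasp_force: 15.0
```

Run:
```python
from h import *
go(.5964,.0651,.141,80.1)
c=bot.camera("wrist");cv2.imwrite("pics/w4.png",c["image"][:,:,::-1])
for r in bot.silhouettes("wrist","cart_a")[:2]: print(r["confidence"],r["location"])
```

```text
shift [ 0.1   0.04 12.12] turn [-0.001  0.001 -0.002]
0.88 [316.6, 253.5]
```

View pics/w4.png

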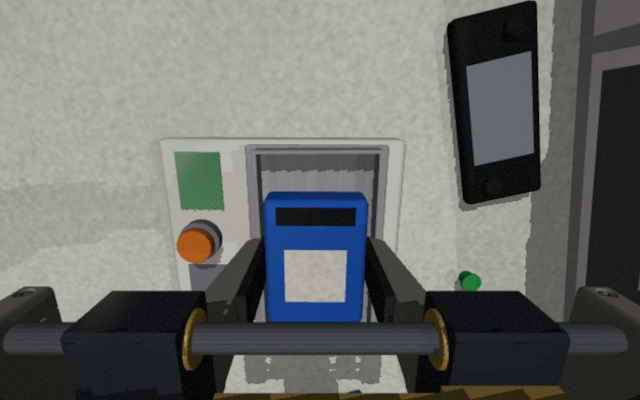

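The wrist view shows the cartridge held straight, with its far edge at row ~195. The tray compartment is centred on it at columns 248–387.

Run:
```python
from h import *
c=bot.camera("wrist");s=bot.get_state();R=np.array(s["eef_rot"]);p=np.array(s["tool_pos"])
for q in [(268,196),(365,195)]:
    w=ray(c,q,p[2]-.0928+.022);print(((w-p)@R).round(4))
for q in [(248,150),(387,150)]: w=ray(c,q,.071);print(((w-p)@R).round(4))
```

```text
[ 0.0404 -0.0249  0.0708]
[0.0409 0.0246 0.0708]
[ 0.0508 -0.0598  0.1916]
[0.0506 0.0625 0.1917]
```

send_rows([
  [[0.1,0.1,2],[0,0,0],4.5],
  [[0.1,0.1,5],[0,0,0],4.5],
  [[0.1,0.1,8],[0,0,0],4.5],
  [[0.1,0.1,10],[0,0,0],4.5],
  [[0.1,0.1,11],[0,0,0],4.5],
  [[0.1,0.1,11.5],[0,0,0],4.5],
  [[0.1,0.1,11.7],[0,0,0],4.5],
  [[0.1,0.1,11.8],[0,0,0],4.5],
  [[0.1,0.1,11.8],[0,0,0],4.5],
])

```text
time_s: 23.3
tool_pos: [0.5978, 0.0661, 0.1451]
eef_rot: [[0.172, 0.985, 0.001], [0.985, -0.172, -0.0], [0.0, 0.001, -1.0]]
force: [0.5, 0.6, -1.6]
opening: 0.609
grasp_force: 15.0
```

send_rows([
  [[0,0,0.1],[0,0,0],4.5],
  [[0,0,0.2],[0,0,0],4.5],
  [[0,0,0.2],[0,0,0],4.5],
])

```text
time_s: 23.68
tool_pos: [0.5975, 0.066, 0.1426]
eef_rot: [[0.172, 0.985, -0.0], [0.985, -0.172, -0.0], [-0.0, -0.0, -1.0]]
force: [0.5, 0.1, -1.7]
opening: 0.604
grasp_force: 15.0
```

send_rows([
  [[0,0,0.1],[0,0,0],4.5],
  [[0,0,0.2],[0,0,0],4.5],
  [[0,0,0.2],[0,0,0],4.5],
])

```text
time_s: 24.05
tool_pos: [0.5976, 0.0661, 0.1409]
eef_rot: [[0.172, 0.985, 0.0], [0.985, -0.172, -0.0], [-0.0, 0.0, -1.0]]
force: [-0.8, -0.4, 1.5]
opening: 0.61
grasp_force: 15.0
```

send_rows([
  [[0,0,0],[0,0,0],6],
  [[0,0,0],[0,0,0],6.5],
  [[0,0,0],[0,0,0],6.5],
  [[0,0,-0.5],[0,0,0],6.5],
  [[0,0,-2],[0,0,0],6.5],
  [[0,0,-5],[0,0,0],6.5],
  [[0,0,-9],[0,0,0],8],
  [[0,0,-13],[0,0,0],9],
  [[0,0,-16],[0,0,0],9],
])

```text
time_s: 25.18
tool_pos: [0.5978, 0.0665, 0.3038]
eef_rot: [[0.172, 0.985, 0.003], [0.985, -0.172, 0.0], [0.001, 0.003, -1.0]]
force: [0.6, -0.5, -0.6]
opening: 0.974
grasp_force: 0.0
```

Run:
```python
from h import *
c=bot.camera("wrist")
for n,z in [("cart_a",.070),("tray",.071)]:
  for r in bot.silhouettes("wrist",n)[:2]: print(n,r["confidence"],plane_rect(c,r["mask"],z)[0])
go(.5735,-.265,.30,6.7)
```

```text
cart_a 0.87 ((596.8134155273438, 68.74203491210938), (77.80989837646484, 56.71434020996094), 78.57902526855469)
cart_a 0.72 ((578.5020751953125, -181.82235717773438), (37.863525390625, 69.92536926269531), 82.61304473876953)
tray 0.95 ((588.6517333984375, 17.333946228027344), (201.27525329589844, 115.50970458984375), 80.12421417236328)
shift [-33.07   3.28   0.3 ] turn [ 0.003 -0.003  1.281]
```

send_rows([
  [[-33.1,3.3,0],[0,0,1.281],9],
  [[-33.1,3.3,0],[0,0,1.281],9],
  [[-33.1,3.3,0],[0,0,1.281],9],
  [[-33.1,3.3,0],[0,0,1.281],9],
  [[-33.1,3.3,0],[0,0,1.281],9],
  [[-33.1,3.3,0],[0,0,1.281],9],
  [[-33.1,3.3,0],[0,0,1.281],9],
  [[-33.1,3.3,0],[0,0,1.281],9],
  [[-33.1,3.3,0],[0,0,1.281],9],
])

```text
time_s: 26.45
tool_pos: [0.573, -0.2649, 0.3001]
eef_rot: [[0.993, 0.12, -0.001], [0.12, -0.993, 0.001], [-0.001, -0.001, -1.0]]
force: [0.2, -0.1, 0.0]
opening: 0.98
grasp_force: 0.0
```

Run:
```python
from h import *
c=bot.camera("wrist")
for r in bot.silhouettes("wrist","cart_a")[:2]: print(r["confidence"],plane_rect(c,r["mask"],.022)[0])
go(.5735,-.265,.092,6.8)
```

```text
0.82 ((575.3892211914062, -264.5155944824219), (76.62362670898438, 54.73200607299805), 8.091146469116211)
0.65 ((589.3521118164062, 92.13322448730469), (17.186182022094727, 68.08470916748047), 80.76326751708984)
shift [5.000e-02 1.000e-02 2.084e+01] turn [-0.     0.     0.001]
```

send_rows([
  [[0.1,0,5],[0,0,0],9],
  [[0.1,0,10],[0,0,0],9],
  [[0.1,0,15],[0,0,0],9],
  [[0.1,0,19],[0,0,0],9],
  [[0.1,0,20.3],[0,0,0],9],
  [[0.1,0,20.8],[0,0,0],9],
  [[0.1,0,20.8],[0,0,0],9],
  [[0.1,0,20.8],[0,0,0],9],
])

```text
time_s: 27.55
tool_pos: [0.5749, -0.2659, 0.0943]
eef_rot: [[0.993, 0.116, 0.002], [0.116, -0.993, -0.001], [0.002, 0.001, -1.0]]
force: [-0.1, 0.4, -0.3]
opening: 0.977
grasp_force: 0.0
```

send_rows([
  [[0,0,0],[0,0,0],4.5],
  [[0,0,0],[0,0,0],4.5],
  [[0,0,0],[0,0,0],4.5],
  [[0,0,0],[0,0,0],4.5],
  [[0,0,0],[0,0,0],4.5],
  [[0,0,0],[0,0,0],4.5],
  [[0,0,0],[0,0,0],4.5],
])

```text
time_s: 28.42
tool_pos: [0.5741, -0.2656, 0.0928]
eef_rot: [[0.993, 0.116, 0.0], [0.116, -0.993, -0.0], [0.0, 0.0, -1.0]]
force: [-0.8, 0.6, 1.8]
opening: 0.607
grasp_force: 15.0
```

send_rows([
  [[0,0,-1],[0,0,0],4.5],
  [[0,0,-4],[0,0,0],4.5],
  [[0,0,-8],[0,0,0],4.5],
  [[0,0,-12],[0,0,0],4.5],
  [[0,0,-15],[0,0,0],4.5],
  [[0,0,-17],[0,0,0],4.5],
  [[0,0,-17],[0,0,0],4.5],
])

```text
time_s: 29.3
tool_pos: [0.5746, -0.2656, 0.2641]
eef_rot: [[0.993, 0.116, 0.002], [0.116, -0.993, -0.001], [0.002, 0.001, -1.0]]
force: [0.3, 0.7, -1.7]
opening: 0.604
grasp_force: 15.0
```

```bash
python3 -c "
from h import *
go(.579,-.034,.26,80.1)"
```

```text
shift [  3.14 -22.95   0.38] turn [ 3.000e-03 -1.000e-03 -1.281e+00]
```

send_rows([
  [[0.3,-2,0],[0,0,-0.1],4.5],
  [[0.7,-4.5,0],[0,0,-0.23],4.5],
  [[1,-7,0],[0,0,-0.38],4.5],
  [[1.4,-10,0],[0,0,-0.54],4.5],
  [[1.8,-13,0],[0,0,-0.7],4.5],
  [[2.2,-16,0],[0,0,-0.86],4.5],
  [[2.6,-19,0],[0,0,-1.02],4.5],
  [[2.9,-21,0],[0,0,-1.15],4.5],
  [[3.1,-22.4,0],[0,0,-1.24],4.5],
  [[3.1,-22.9,0],[0,0,-1.281],4.5],
])

```text
time_s: 30.55
tool_pos: [0.5775, -0.0335, 0.2612]
eef_rot: [[0.169, 0.986, -0.002], [0.986, -0.169, 0.001], [0.001, -0.003, -1.0]]
force: [-0.1, 0.1, -1.1]
opening: 0.608
grasp_force: 15.0
```

send_rows([
  [[0,0,0],[0,0,0],4.5],
  [[0,0,0],[0,0,0],4.5],
])

```text
time_s: 30.8
tool_pos: [0.5781, -0.0354, 0.2622]
eef_rot: [[0.174, 0.985, -0.001], [0.985, -0.174, -0.0], [-0.0, -0.001, -1.0]]
force: [-0.4, -0.3, -0.5]
opening: 0.607
grasp_force: 15.0
```

Run:
```python
from h import *
go(.579,-.034,.141,80.1)
c=bot.camera("wrist");cv2.imwrite("pics/w5.png",c["image"][:,:,::-1])
s=bot.get_state();R=np.array(s["eef_rot"]);p=np.array(s["tool_pos"])
for r in bot.silhouettes("wrist","cart_a")[:2]:
    W=np.array([ray(c,q[::-1],p[2]-.0708) for q in np.argwhere(r["mask"])]);L=(W-p)@R;print(r["confidence"],r["location"],L.min(0),L.max(0))
```

```text
shift [ 0.16  0.08 12.12] turn [-0.001  0.    -0.002]
0.67 [314.1, 253.3] [-0.03494961 -0.02885418  0.07077119] [0.04368576 0.02657284 0.07082558]
0.56 [317.7, 81.3] [ 0.07186241 -0.01580992  0.0707387 ] [0.11385631 0.0155621  0.07076813]
```

View pics/w5.png

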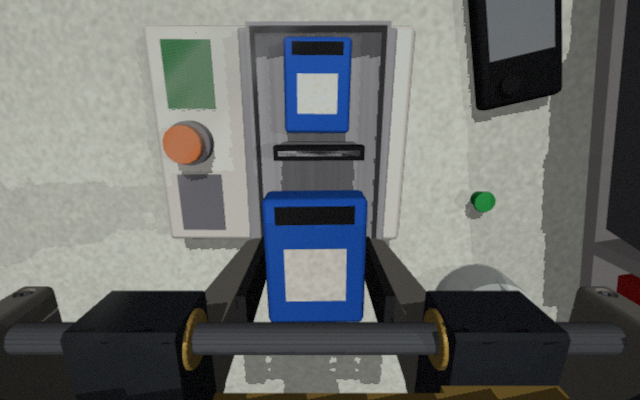

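The first cartridge lies flat in its compartment at (318,85). The second is held straight at (315,255), in front of the grip at row 152, about 3 mm forward in the fingers. I take that into account and lower it.

send_rows([
  [[-0.1,0.1,2],[0,0,0],4.5],
  [[-0.1,0.1,5],[0,0,0],4.5],
  [[-0.1,0.1,8],[0,0,0],4.5],
  [[-0.1,0.1,10],[0,0,0],4.5],
  [[-0.1,0.1,11],[0,0,0],4.5],
  [[-0.1,0.1,11.5],[0,0,0],4.5],
  [[-0.1,0.1,11.8],[0,0,0],4.5],
  [[-0.1,0.1,12],[0,0,0],4.5],
  [[-0.1,0.1,12],[0,0,0],4.5],
])

```text
time_s: 32.02
tool_pos: [0.5792, -0.0357, 0.143]
eef_rot: [[0.172, 0.985, 0.001], [0.985, -0.172, -0.0], [-0.0, 0.001, -1.0]]
force: [-0.6, -0.6, -0.4]
opening: 0.609
grasp_force: 15.0
```

send_rows([
  [[0,0,0.1],[0,0,0],4.5],
  [[0,0,0.15],[0,0,0],4.5],
  [[0,0,0.15],[0,0,0],4.5],
])

```text
time_s: 32.4
tool_pos: [0.579, -0.0356, 0.1412]
eef_rot: [[0.172, 0.985, -0.0], [0.985, -0.172, -0.0], [-0.0, 0.0, -1.0]]
force: [0.2, 0.1, -0.4]
opening: 0.611
grasp_force: 15.0
```

send_rows([
  [[0,0,0.1],[0,0,0],4.5],
  [[0,0,0.1],[0,0,0],4.5],
])

```text
time_s: 32.65
tool_pos: [0.5791, -0.0356, 0.1407]
eef_rot: [[0.172, 0.985, 0.0], [0.985, -0.172, -0.0], [-0.0, 0.0, -1.0]]
force: [-2.2, -0.9, 4.9]
opening: 0.615
grasp_force: 15.0
```

send_rows([
  [[0,0,0],[0,0,0],6],
  [[0,0,0],[0,0,0],6.5],
  [[0,0,0],[0,0,0],6.5],
  [[0,0,-0.5],[0,0,0],6.5],
  [[0,0,-2],[0,0,0],6.5],
  [[0,0,-5],[0,0,0],6.5],
  [[0,0,-9],[0,0,0],8],
  [[0,0,-13],[0,0,0],9],
  [[-5,0,-17],[0,0,0],9],
  [[-8,0,-17],[0,0,0],9],
])

```text
time_s: 33.9
tool_pos: [0.5663, -0.1159, 0.3146]
eef_rot: [[0.173, 0.985, 0.007], [0.985, -0.173, -0.003], [-0.002, 0.007, -1.0]]
force: [-0.1, 0.3, -0.9]
opening: 0.978
grasp_force: 0.0
```

Run:
```python
from h import *
c=bot.camera("wrist");cv2.imwrite("pics/w6.png",c["image"][:,:,::-1])
for n,z in [("cart_a",.070),("tray",.071)]:
  for r in bot.silhouettes("wrist",n)[:2]: print(n,r["confidence"],plane_rect(c,r["mask"],z)[0])
```

```text
cart_a 0.91 ((592.8457641601562, 46.181922912597656), (35.920745849609375, 56.745853424072266), 80.11907196044922)
cart_a 0.58 ((577.6898803710938, -34.19105529785156), (74.95194244384766, 54.74619674682617), 81.18901062011719)
tray 0.83 ((584.27587890625, -9.327850341796875), (147.6492156982422, 115.57933807373047), 80.09819030761719)
```

View pics/w6.png

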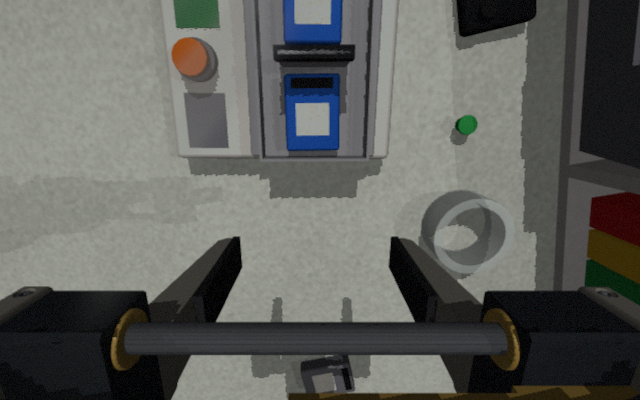

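The wrist view shows both blue cartridges lying flat, one on each side of the grip at (313,15) and (313,112). The tray is still square on the pan, the key is up and the gripper is clear.

send_rows([
  [[0,0,0],[0,0,0],9],
  [[0,0,0],[0,0,0],9],
  [[0,0,0],[0,0,0],9],
])

```text
time_s: 34.42
tool_pos: [0.5653, -0.1133, 0.31]
eef_rot: [[0.17, 0.985, -0.0], [0.985, -0.17, 0.0], [0.0, -0.0, -1.0]]
force: [0.0, -0.5, -0.3]
opening: 0.981
grasp_force: 0.0
```

```bash
python3 -c "
from cell import bot
print(bot.finish_job())"
```

```text
the job is handed in; nothing more can be done
None
```

I handed the job in at about 34 s of the 72 s allowed, but no verdict came back: the tray is square on the pan, the key was pressed about 8 mm (judged from the 8.9 N force) and came back up, and one blue cartridge lies flat on each side of the grip.

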